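Snap the tall canister out of its dock and present its code plate to the reader

TASK

Pull the tall canister straight up out of its spring-ball dock, then stand it upright in the middle of the code reader's round stand with its striped code plate squarely facing the reader's window, and let go. Set it down rather than dropping it; leave the short canister in its dock and do not disturb the cup, crucible, wrench or hex key.

Things in the scene. Friction and masses are not known exactly. Their poses are not given: they have to be found in the camera images.
- canister_tall: Taller aluminium canister, loose: upright cylinder 150 mm tall, 42 mm in diameter, 0.2 to 0.31 kg, with a flat lid of the same width. Origin: centre of its underside; z up along its axis; the code plate is on its +x side. Grip it on the plain part above the code plate, 100 to 145 mm above the underside. It starts in dock_tall, its lowest 35 mm inside, its underside 10 mm above the bench.
- canister_tall_label (a point): Middle of the code plate's face, 70 mm above the tall canister's underside and 22.5 mm from its axis: a flat pale plate with black stripes, 24 mm wide, 50 mm high. A black line on the lid runs from the centre towards this plate.
- dock_tall: Dock of the tall canister, fixed: 72 mm square aluminium block with a 45 mm bore and three brass spring housings on a dark 100 x 84 mm base. Origin: on the bench below the bore; bore floor 10 mm, mouth 45 mm up. Spring balls in the canister's foot groove hold it: it turns freely, but needs an upward pull of 11 to 15 N within the first 5 mm to snap out, then 8 N for 15 mm, then comes free.
- canister_short: The shorter canister, 100 mm tall and otherwise alike, in dock_short: leave it there. Origin: centre of its underside.
- dock_short: A dock like dock_tall, holding the short canister. The two docks may have changed places.
- reader: Code reader, fixed: grey base plate (190 x 96 x 8 mm), round steel stand (72 mm in diameter, top 14 mm above the bench), black scanner block 95 mm high. Origin: on the bench below the stand's centre; +x points from the stand to the block, whose front is 85 mm away. The canister's +x axis must end up pointing the same way as this +x axis.
- reader_stand (a point): Centre of the top of the reader's round stand, 14 mm above the bench.
- reader_window (a point): Middle of the reader's window, which faces the stand, 82 mm from the stand's axis and 62 mm above the bench.
- crucible: Bystander: small open crucible, 50 mm wide, 42 mm high. Origin: centre of its underside.
- cup: Bystander: empty steel cup, 60 mm in diameter, 101 mm high. Origin: centre of its underside. Close to it stands the room's own fixed clamp block, 115 mm high, between the left part of the bench and the reader: carry things over it.
- wrench: Bystander: open-ended wrench lying flat, 168 mm long along its y axis, 8 mm thick. Origin: centre of its underside.
- hex_key: Bystander: hexagon key lying flat, 94 mm long along its y axis, 7 mm thick. Origin: centre of its underside.
Not all that is in view belongs to the job. What is shaped like the canister_tall but turquoise or yellow is not meant.

How it is judged (in metres and radians):
On the way:
1. the tall canister is pulled clear of its dock (z of canister_tall in the frame of dock_tall above 0.047 m), for 0.1 s.
At the end, for the whole second after the job is handed in: The tall canister stands upright (within 0.08 rad) and still on the reader's round stand, its axis within 15 mm of the stand's centre, its code plate facing the window within 15 degrees; the short canister is still down in its dock (horizontal distance between canister_tall and reader_stand below 0.015 m and z of canister_tall in the frame of reader_stand between -0.004 and 0.004 m and angle between canister_tall's own z axis and vertical below 0.08 rad and angle between the x axis of canister_tall and the x axis of reader, either way round below 0.26 rad and horizontal distance between canister_tall_label and reader_window below 0.085 m and linear speed of canister_tall below 0.02 m/s and distance between canister_short and dock_short below 0.02 m); the robot touches nothing.
It fails at once if the tall canister is dropped or thrown (faster than 0.45 m/s with no finger on it) (linear speed of canister_tall above 0.45 m/s and contact force between the fingers and canister_tall below 0.05 N).
It fails at once if the short canister is pulled up or shifted by more than 15 mm (distance of canister_short from where it was at the start of the episode above 0.015 m).
It fails at once if the cup, crucible, wrench or hex key is shifted by more than 30 mm (distance of any of cup, crucible, wrench, hex_key from where it was at the start of the episode above 0.03 m).
It also fails if it takes over 38 s, if anything falls off the work surface, if the arm or the gripper's body presses on something with over 40 N, if the wrist force passes 120 N, or if a joint passes its speed limit or range.

ROBOT

A 6-joint arm with a two-finger parallel gripper is mounted at the origin on a cart in front of the work surface, level with it; the furniture and walls round the work are solid. World frame = base frame: x ahead of the robot, y to its left, z up, the work surface at z = 0. Lengths are in m, angles in degrees, forces in N, time in s.
With the tool pointing down it reaches from about 0.3 to 0.75 m from the base axis. Payload 8.5 kg.
Tool frame: the origin (TCP) lies at the very end of the fingers, on their centre line; the grasp point (between the pads) lies 19 mm behind it; z points along the fingers, y is the direction in which the jaws open and shut (so a half turn about z gives the same grasp; the last joint's range is limited). The gripper opens to 85 mm and grips with 20 to 120 N. Pads are 22 mm wide; open, the fingers measure 114 mm over their backs; the gripper's body (76 mm by 85 mm) begins 54 mm behind the grasp point. The pads swing forward as they close: fully open they stand 13 mm farther back than shut.
Start: joints at [61.633, 21.807, 74.336, -0, 83.858, -12.336], TCP at [0.152, 0.529, 0.231] pointing down, gripper open.
Joint ranges: [-178.18, 178.18], [-50.72, 133.34], [12.68, 142.11], [-81.47, 261.47], [9.98, 163.14], [-165.26, 165.26]. Speed limits (degrees/s): [136.94, 136.94, 180, 180, 180, 180].

INTERFACE

Orientations are given as a 3x3 rotation matrix whose columns are the frame's x, y, z axes.
In Python, from rig import env, vision, close_job, spotter gives the robot as it stands. The module is installed in compiled form; this text tells all that it offers.
- The arm moves only by the tool jog_arm, never from a script. Its argument "plan" is a list that holds one entry, the list of rows, each a list of 6 numbers: the shift along the tool's x, y, z in units of 40 mm (1.0 is 40 mm), then the turn, a rotation vector about the tool's x, y, z in units of 0.15 rad (1.0 is 0.15 rad). A call has 1 to 10 rows; each row shifts and turns the commanded pose from where the row before left it, along the tool's axes as they then stand; what a row does not reach is not made up. A row lasts 1/10 s, in which the tool goes at most 50 mm and 8.59 degrees, less where a joint would pass 70% of its speed; a pose out of reach is approached as far as the arm can. A call with a number of a shift or a turn outside -1 to 1 is refused whole. A call with a gripper value outside its range is refused whole. "grip" is the opening, from -1 (shut) to 1 (fully open), set as the call begins (left out, the last holds). The fingers move at their own pace and stop on an object; "squeeze" is the grip in N (left out, the last holds). Time passes only in rows, so rows that do not move let the fingers close. It gives the time, the measured TCP pose, the force and the opening at its end, in the units of the state.
- env.observe(): the state, without advancing time (a new reading comes with each control period).
- vision.get_image(name): name is "scene" or "top" or "wrist"; returns (picture, depth): 420x560x3 uint8, red, green, blue; 420x560 float32, m along the optical axis (not along the pixel's ray), 0 where there is no reading.
- vision.camera_info(name): a dict with "fx", "fy", "cx", "cy" (pixels), "rvec" (rotation vector, rad) and "tvec" (3), from world to camera coordinates, as OpenCV has them. Camera axes: x right, y down, z forward; pixel columns grow to the right and rows downward; lengths in m; the calibration is good to about 2 mm. A picture is of the moment at which its call begins: read the wrist's pose just before it. camera_info takes no time and is no camera call; for the wrist camera it gives the pose at the moment of the call.
- close_job(): hands the job in, once; it reports no verdict.
Trained networks look in the newest picture that a camera, given by its name, has taken for a name from the list of things; names that differ only in an ending like _2 or _b are one class to them, and where a whole thing is asked for, a point or a joint stands for the part that bears it (a point fixed in the world has none). Each returns a list of dicts, best first, with "score" (0 to 1); they miss things now and then, are a little off and sometimes report something else, mostly with a low value. They report only what shows in the picture. A call takes as long as a camera call. They do not tell look-alikes from the thing itself.
- spotter.trace(camera, query): "pixels" (420x560 bool, what is visible of it) and "rect" ([left, top, right, bottom] in pixels, round what is visible of it).
The state is a dict: "time_s": time; "q": joint angles; "qvel": joint speeds; "joint_efforts": joint torques, N m; "position": TCP position; "tool_rot": TCP orientation; "ft_force": force on the tool from outside, world axes, zero at the start; "wrist_torque": the same for the moment, N m; "grip_width": finger opening in m.
Only numpy, scipy, OpenCV 4.12 (cv2) and the standard library are available. Lean on these libraries where they do the work, as an engineer would, in place of code of your own. Each camera call takes 0.05 s, during which the arm holds its last target.

## Working session

There is one attempt and no reset: what is moved stays moved. The work goes in short steps, Python scripts to look and compute and a tool call to move; the robot and the scene stay as the last step left them, time stands still between calls to the robot, and variables do not carry over. Pictures are saved under pics/ and viewed, and the job is handed in when it is done.

Besides the shell and the picture viewer there is one more tool, called after ">>>" by a JSON object that holds its "fn" and its "kwargs", one argument or row to a line. jog_arm: Moves the arm, as the interface text tells. Its arguments: {"type":"object","properties":{"plan":{"type":"array"},"grip":{"type":"number"},"squeeze":{"type":"number"}},"required":["plan"]}

```bash
ls; mkdir -p pics
cat > h.py <<'E'
import numpy as np, cv2
from rig import env, vision, close_job, spotter
def cam(n):
    c=vision.camera_info(n); R=cv2.Rodrigues(np.array(c['rvec'],float))[0]; return c,R,np.array(c['tvec'],float).ravel()
def cloud(n,depth,ci=None):
    c,R,t=ci or cam(n)
    v,u=np.mgrid[0:420,0:560]
    P=np.stack([(u-c['cx'])/c['fx']*depth,(v-c['cy'])/c['fy']*depth,depth],-1)
    return (P-t)@R
def shot(n,tag):
    ci=cam(n); im,d=vision.get_image(n); cv2.imwrite(f'pics/{tag}.png',im[:,:,::-1]); np.savez(f'{tag}.npz',im=im,W=cloud(n,d,ci),d=d); return im,d,ci
def proj(n,p,ci=None):
    c,R,t=ci or cam(n); q=R@np.array(p)+t; return c['fx']*q[0]/q[2]+c['cx'],c['fy']*q[1]/q[2]+c['cy']
E
python3 - <<'E'
from h import *
for n in ['scene','top','wrist']:
    shot(n,n+'1')
    print(n,env.observe()['time_s'])
E
```

```text
pics
scene 0.05
top 0.1
wrist 0.15
```

View pics/scene1.png

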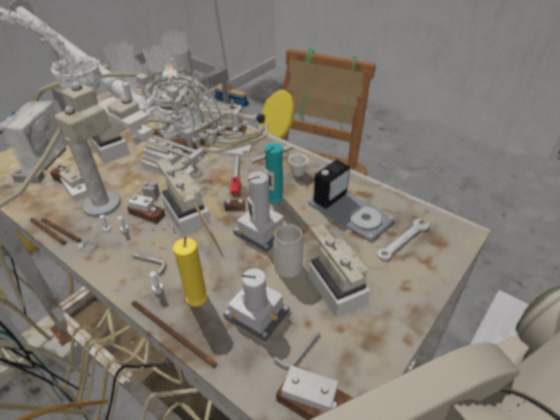

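View pics/top1.png

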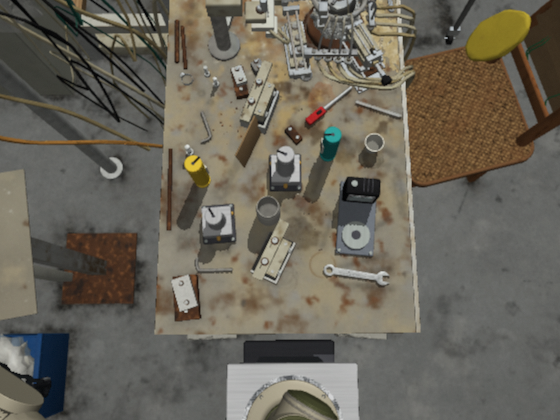

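View pics/wrist1.png

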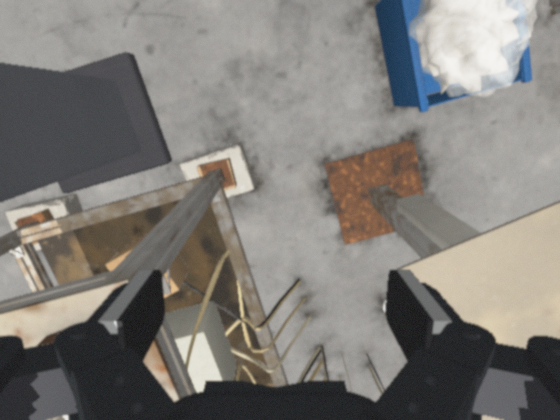

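The scene and top pictures show two aluminium canisters in docks. One is at top (286,160) / scene (259,195) and looks taller; the other is at top (215,220) / scene (255,290) and looks shorter. The look-alikes are the turquoise one at top (330,143) and the yellow one at top (197,170). The reader stand is at top (355,235), with its block behind at (361,188). The cup is at (267,208) and the clamp block at (273,250). Next I measure and crop.

Run:
```python
from h import *
T=np.load('top1.npz'); S=np.load('scene1.npz')
for q in ['canister_tall','canister_short','dock_tall','reader','cup','crucible','wrench','hex_key']:
  for n,D in (('top',T),('scene',S)):
    if n=='scene' and q in('wrench','hex_key','crucible','dock_tall'): continue
    for r in spotter.trace(n,q)[:3]:
        m=r['pixels']&(D['d']>0); W=D['W'][m]
        if len(W)<5: continue
        print(q,n,round(r['score'],2),np.round(r['rect']),m.sum(),'med',np.round(np.median(W,0),3),'zmax',np.round(np.percentile(W[:,2],97),3),'lo',np.round(np.percentile(W,3,0),3),'hi',np.round(np.percentile(W,97,0),3))
im=T['im'];a=cv2.resize(im[135:265,190:390],(800,520),interpolation=cv2.INTER_CUBIC);cv2.imwrite('pics/topcrop.png',a[:,:,::-1])
im=S['im'];a=cv2.resize(im[130:340,200:420],(628,600),interpolation=cv2.INTER_CUBIC);cv2.imwrite('pics/scenecrop.png',a[:,:,::-1])
print(cam('top')[0]['fx'],-cam('top')[1].T@cam('top')[2],cam('top')[1])
```

```text
canister_tall top 0.85 [183. 157. 210. 187.] 571 med [0.605 0.223 0.126] zmax 0.152 lo [0.593 0.208 0.   ] hi [0.632 0.246 0.152]
canister_tall top 0.68 [275. 147. 293. 180.] 473 med [0.62  0.013 0.154] zmax 0.163 lo [ 0.611 -0.008  0.047] hi [0.647 0.032 0.163]
canister_tall top 0.67 [319. 130. 341. 160.] 521 med [ 0.67  -0.098  0.129] zmax 0.152 lo [ 0.662 -0.118  0.008] hi [ 0.697 -0.08   0.152]
canister_tall scene 0.77 [250. 171. 271. 225.] 1024 med [0.622 0.026 0.114] zmax 0.161 lo [0.612 0.002 0.047] hi [0.647 0.036 0.161]
canister_tall scene 0.67 [266. 142. 283. 201.] 852 med [ 0.672 -0.088  0.099] zmax 0.151 lo [ 0.663 -0.109  0.008] hi [ 0.695 -0.078  0.151]
canister_tall scene 0.64 [173. 239. 207. 307.] 1513 med [0.601 0.239 0.101] zmax 0.151 lo [0.594 0.215 0.005] hi [0.628 0.251 0.151]
canister_short top 0.8 [204. 206. 226. 229.] 324 med [0.491 0.18  0.107] zmax 0.113 lo [0.476 0.164 0.043] hi [0.512 0.201 0.113]
canister_short top 0.19 [333. 178. 380. 257.] 2936 med [ 0.513 -0.169  0.011] zmax 0.097 lo [ 0.418 -0.215  0.002] hi [ 0.588 -0.124  0.097]
canister_short scene
[... 1128 characters left out ...]
6 0.1  ]
crucible top 0.73 [364. 135. 382. 155.] 315 med [ 0.707 -0.223  0.021] zmax 0.044 lo [ 0.68  -0.243 -0.   ] hi [ 0.723 -0.199  0.044]
wrench top 0.61 [323. 266. 390. 288.] 460 med [ 0.365 -0.164  0.007] zmax 0.011 lo [ 0.342 -0.236 -0.   ] hi [ 0.384 -0.089  0.011]
wrench top 0.58 [194. 258. 234. 271.] 127 med [0.38  0.208 0.006] zmax 0.01 lo [0.375 0.153 0.001] hi [0.406 0.24  0.01 ]
hex_key top 0.26 [321. 267. 388. 286.] 451 med [ 0.364 -0.169  0.007] zmax 0.011 lo [ 0.342 -0.237 -0.001] hi [ 0.383 -0.09   0.011]
507.3125685572312 [0.2622971  0.01807907 1.29118338] [[-0.00819025 -0.99996466  0.00189842]
 [-0.97758149  0.00760744 -0.21041996]
 [ 0.21039809 -0.00357926 -0.97760924]]
```

View pics/topcrop.png

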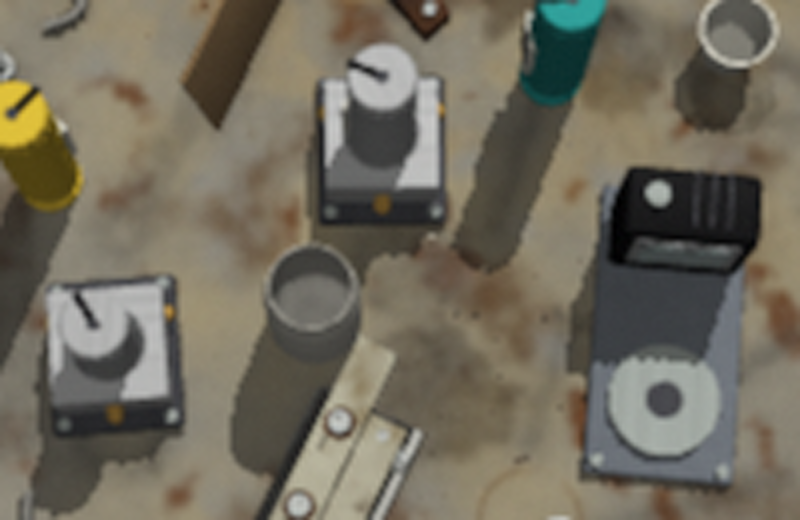

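View pics/scenecrop.png

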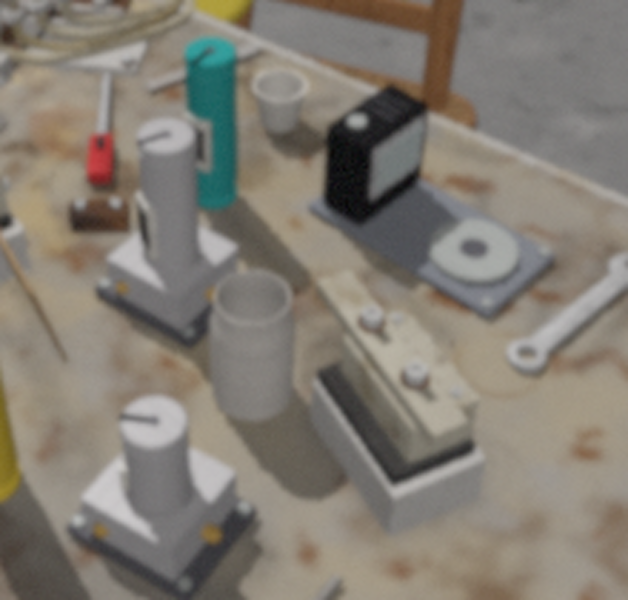

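Crops: the tall canister in the dock at crop (383,75) has its top at z≈0.160, as expected (150 + 10 mm). The short one's top is at 0.112. Turquoise and yellow are free-standing decoys (tops at 0.152). I choose the silver one at top (286,155). Its lid line points left and slightly up, so the plate faces about +y. Next I fit the lid and the reader precisely.

```bash
cat > fit.py <<'E'
from h import *
def circ(P):
    A=np.c_[2*P,np.ones(len(P))]; s=np.linalg.lstsq(A,(P**2).sum(1),rcond=None)[0]; return s[:2],np.sqrt(s[2]+s[:2]@s[:2])
def lid(W,im,c0,zt,r=0.03):
    m=(np.hypot(W[...,0]-c0[0],W[...,1]-c0[1])<r)&(abs(W[...,2]-zt)<0.008)
    m8=m.astype(np.uint8); n,l,st,ce=cv2.connectedComponentsWithStats(m8); k=1+np.argmax(st[1:,4]); m8=(l==k).astype(np.uint8)
    cs=max(cv2.findContours(m8,cv2.RETR_EXTERNAL,cv2.CHAIN_APPROX_NONE)[0],key=len)[:,0]
    P=np.array([W[v,u,:2] for u,v in cs]); c,rr=circ(P)
    mec=cv2.minEnclosingCircle(P.astype(np.float32)*1000)
    g=im.mean(-1); mm=(m8>0); th=0.6*np.median(g[mm]); q=mm&(np.hypot(W[...,0]-c[0],W[...,1]-c[1])<0.018)
    w=np.clip(th*1.1-g,0,None)*q
    L=W[...,:2][q&(g<th)]; ww=w[q&(g<th)]
    print('lid c',c.round(4),'r',rr.round(4),'mec',np.round(mec[0],1),round(mec[1],1),'z',np.median(W[mm][:,2]).round(4),'n',mm.sum())
    if len(L)>1:
        d=(L*ww[:,None]).sum(0)/ww.sum()-c; print('line dir (centroid)',np.degrees(np.arctan2(d[1],d[0])).round(1),'len',np.linalg.norm(d).round(4),len(L))
        if len(L)>4:
            e=np.linalg.svd(L-L.mean(0))[2][0]; e*=np.sign(e@d); print('pca',np.degrees(np.arctan2(e[1],e[0])).round(1))
    return c
E
python3 - <<'E'
from fit import *
T=np.load('top1.npz'); S=np.load('scene1.npz')
for D in (T,S): lid(D['W'],D['im'],(0.629,0.012),0.160)
# reader
for D,n in ((T,'top'),(S,'scene')):
    W=D['W'];
    box=(W[...,0]>0.38)&(W[...,0]<0.65)&(W[...,1]>-0.25)&(W[...,1]<-0.09)
    m=box&(W[...,2]>0.085)&(W[...,2]<0.105)
    P=(W[m][:,:2]*1000).astype(np.float32); print('block',m.sum(),cv2.minAreaRect(P))
    m=box&(W[...,2]>0.003)&(W[...,2]<0.0165); P=(W[m][:,:2]*1000).astype(np.float32); print('base',m.sum(),cv2.minAreaRect(P))
    m=box&(abs(W[...,2]-0.014)<0.002)&(W[...,0]<0.5)
    n_,l,st,ce=cv2.connectedComponentsWithStats(m.astype(np.uint8)); k=1+np.argmax(st[1:,4]); P=W[l==k][:,:2]; print('stand',len(P),P.mean(0),cv2.minEnclosingCircle((P*1000).astype(np.float32)))
    a=W[...,2][box&(W[...,0]<0.5)]; print(np.histogram(a,bins=np.arange(0,0.03,0.002)))
m=(abs(T['W'][...,2]-0.045)<.005)&(np.hypot(T['W'][...,0]-.629,T['W'][...,1]-.012)<.06);print('dock',cv2.minAreaRect((T['W'][m][:,:2]*1000).astype(np.float32)))
W=T['W'];m=(W[...,2]>0.09)&(W[...,0]>.35)&(W[...,0]<.8)&(abs(W[...,1])<.3)
n_,l,st,ce=cv2.connectedComponentsWithStats(m.astype(np.uint8))
for k in range(1,n_):
  if st[k,4]>15: P=W[l==k];print(st[k,4],P.min(0).round(3),P.max(0).round(3))
E
```

```text
lid c [0.6312 0.0116] r 0.0199 mec [631.7  12. ] 21.2 z 0.159 n 248
line dir (centroid) 50.7 len 0.0081 15
pca 68.3
lid c [0.6316 0.0137] r 0.0196 mec [631.9  13.5] 21.6 z 0.1598 n 253
block 646 ((567.8855590820312, -177.56332397460938), (83.58364868164062, 48.93728256225586), 85.75462341308594)
base 2112 ((514.5813598632812, -170.08740234375), (269.05279541015625, 159.4855499267578), 0.09252334386110306)
stand 346 [ 0.46248256 -0.16680918] ((461.8338623046875, -165.45375061035156), 37.625083923339844)
(array([385, 214, 193, 198, 219, 176, 206, 172,  67,  14,   5,   0,   0,
         0]), array([0.   , 0.002, 0.004, 0.006, 0.008, 0.01 , 0.012, 0.014, 0.016,
       0.018, 0.02 , 0.022, 0.024, 0.026, 0.028]))
block 518 ((569.336669921875, -175.10104370117188), (84.19496154785156, 47.851383209228516), 83.42569732666016)
base 1852 ((510.88714599609375, -165.47023010253906), (148.02523803710938, 262.711181640625), 89.44407653808594)
stand 451 [ 0.46358962 -0.16476001] ((463.30126953125, -166.22576904296875), 37.215572357177734)
(array([573, 103,  64, 224, 228,  94, 197, 260,  47,   0,   0,   0,   0,
         0]), array([0.   , 0.002, 0.004, 0.006, 0.008, 0.01 , 0.012, 0.014, 0.016,
       0.018, 0.02 , 0.022, 0.024, 0.026, 0.028]))
dock ((631.42333984375, 11.224298477172852), (69.50169372558594, 73.88416290283203), 89.85599517822266)
511 [0.729 0.049 0.091] [0.8   0.124 0.128]
375 [ 0.661 -0.121  0.09 ] [ 0.704 -0.079  0.154]
383 [ 0.61  -0.009  0.09 ] [0.653 0.035 0.164]
371 [0.592 0.206 0.091] [0.634 0.248 0.155]
573 [ 0.541 -0.219  0.09 ] [ 0.595 -0.135  0.103]
44 [0.514 0.03  0.09 ] [0.546 0.081 0.104]
257 [0.475 0.164 0.09 ] [0.516 0.205 0.115]
39 [0.492 0.031 0.09 ] [0.517 0.079 0.104]
1110 [0.351 0.    0.09 ] [0.487 0.089 0.129]
```

Run:
```python
from h import *
s=env.observe(); R=np.array(s['tool_rot']); print(s['time_s'],np.array(s['position']).round(4),R.round(3).tolist(),s['ft_force'],s['grip_width'])
print('jaw y angle',np.degrees(np.arctan2(R[1,1],R[0,1])),'q',s['q'])
```

```text
0.75 [0.1519 0.5286 0.2313] [[-0.961, 0.276, -0.0], [0.276, 0.961, 0.0], [0.0, 0.0, -1.0]] [ 0.36023929 -0.20751593 -0.76435263] 0.08537107453398653
jaw y angle 73.96838733265196 q [ 6.16331970e+01  2.18059416e+01  7.43350311e+01  1.95641996e-03
  8.38559674e+01 -1.23353997e+01]
```

```bash
cat >> h.py <<'E'
def wristrel():
    s=env.observe();R=np.array(s['tool_rot']);p=np.array(s['position']);c,Rc,t=cam('wrist'); C=-Rc.T@t
    return R.T@(C-p), Rc@R
def totool(target):
    s=env.observe();R=np.array(s['tool_rot']);p=np.array(s['position']); return (R.T@(np.array(target)-p))/0.04
E
python3 - <<'E'
from h import *
o,Rr=wristrel(); print(o.round(3),Rr.round(3)); c=cam('wrist')[0]; R=np.array(env.observe()['tool_rot'])
for P in ([.6315,.012,.25],[.6315,.012,.22],[.60,.012,.25],[.57,.012,.25]):
    v=Rr@(R.T@(np.array([.6315,.012,.16])-P)-o); print(P,c['fx']*v[:2]/v[2]+[c['cx'],c['cy']],v[2])
    print(totool(P))
E
```

```text
[ 0.069 -0.    -0.143] [[ 0.     1.    -0.   ]
 [-0.962  0.    -0.275]
 [-0.275  0.     0.962]]
[0.6315, 0.012, 0.25] [275.33862594 212.26309424] 0.24270968268280507
[-15.0909874   -9.10152781  -0.46753846]
[0.6315, 0.012, 0.22] [275.43728796 227.15103961] 0.21386372345724777
[-15.09100372  -9.10157238   0.28246154]
[0.6, 0.012, 0.25] [288.28850236 255.62527257] 0.2510274834175854
[-14.33411369  -9.31900986  -0.46753491]
[0.57, 0.012, 0.25] [299.8482634  294.33270137] 0.25894919840309055
[-13.61328159  -9.52613562  -0.46753154]
```

>>> {"fn": "jog_arm", "kwargs": {
  "plan": [
    [[-0.8,-0.48,-0.1,0,0,0],[-0.8,-0.48,-0.1,0,0,0],[-0.8,-0.48,-0.1,0,0,0],[-0.8,-0.48,-0.1,0,0,0],[-0.8,-0.48,-0.07,0,0,0],[-0.8,-0.48,0,0,0,0],[-0.8,-0.48,0,0,0,0],[-0.8,-0.48,0,0,0,0],[-0.8,-0.48,0,0,0,0],[-0.8,-0.48,0,0,0,0]]
  ],
  "grip": 1
}}

```text
time_s: 1.75
position: [0.4073, 0.2544, 0.2503]
tool_rot: [[-0.961, 0.276, 0.0], [0.276, 0.961, 0.0], [-0.0, 0.0, -1.0]]
ft_force: [-0.7, 0.7, -0.0]
grip_width: 0.0855
```

>>> {"fn": "jog_arm", "kwargs": {
  "plan": [
    [[-0.8,-0.48,0,0,0,0],[-0.8,-0.48,0,0,0,0],[-0.8,-0.48,0,0,0,0],[-0.8,-0.48,0,0,0,0],[-0.8,-0.48,0,0,0,0],[-0.8,-0.48,0,0,0,0],[-0.8,-0.48,0,0,0,0],[-0.8,-0.48,0,0,0,0],[-0.5,-0.3,0,0,0,0],[-0.1,0,0,0,0,0]]
  ]
}}

```text
time_s: 2.75
position: [0.631, 0.017, 0.2492]
tool_rot: [[-0.96, 0.279, -0.001], [0.279, 0.96, -0.0], [0.001, -0.0, -1.0]]
ft_force: [0.9, -0.4, -0.4]
grip_width: 0.0854
```

>>> {"fn": "jog_arm", "kwargs": {
  "plan": [
    [[0,0,0,0,0,0],[0,0,0,0,0,0]]
  ]
}}

```text
time_s: 2.95
position: [0.6293, 0.0202, 0.2503]
tool_rot: [[-0.961, 0.275, -0.0], [0.275, 0.961, 0.0], [0.0, 0.0, -1.0]]
ft_force: [0.5, 0.6, 0.0]
grip_width: 0.0855
```

Run:
```python
from fit import *
im,d,ci=shot('wrist','w2'); W=cloud('wrist',d,ci); s=env.observe(); print(s['time_s'],np.array(s['position']).round(4),np.array(s['tool_rot']).round(3).tolist())
lid(W,im,(0.6315,0.012),0.160)
print(totool([.6315,.012,.25]))
```

```text
3.0 [0.6292 0.0202 0.2505] [[-0.961, 0.275, 0.0], [0.275, 0.961, 0.0], [-0.0, 0.0, -1.0]]
lid c [0.633  0.0123] r 0.0205 mec [633.3  12.5] 21.4 z 0.16 n 3103
line dir (centroid) 61.3 len 0.0088 220
pca 64.9
[-0.11177403 -0.18229307  0.01181447]
```

View pics/w2.png

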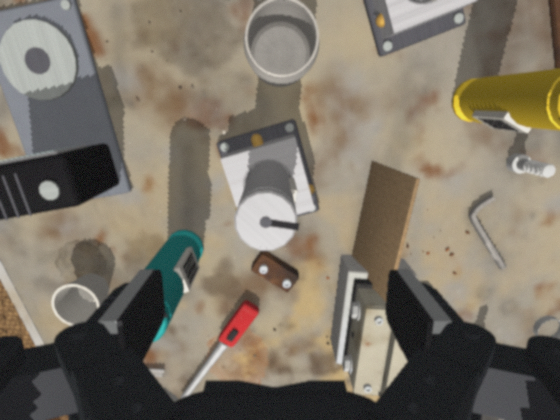

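The wrist picture shows the lid at (267,222) with its line pointing right to (297,227), the reader stand at (37,60), the cup at (282,40) and the turquoise decoy at (182,275). I'll refine the line angle and the stand.

Run:
```python
from fit import *
D=np.load('w2.npz');im,W=D['im'],D['W']; c=np.array([.633,.0125])
g=im.mean(-1)
rel=W[...,:2]-c; rad=np.hypot(*np.moveaxis(rel,-1,0)); ok=(abs(W[...,2]-.16)<.006)&(rad<.0185)
m=ok&(g<110); L=rel[m]; print(m.sum()); 
nn,l,st,ce=cv2.connectedComponentsWithStats(m.astype(np.uint8)); k=1+np.argmax(st[1:,4]);L=rel[l==k]
vx,vy,x0,y0=cv2.fitLine((L*1000).astype(np.float32),cv2.DIST_L2,0,.01,.01).ravel(); print(st[k],np.degrees(np.arctan2(vy,vx)),x0,y0)
far=L[np.hypot(*L.T)>.012].mean(0); print('far',np.degrees(np.arctan2(far[1],far[0])))
print(cv2.minAreaRect((L*1000).astype(np.float32)))
a=cv2.resize(im[180:260,220:320],(800,640),interpolation=cv2.INTER_CUBIC);cv2.imwrite('pics/lidc.png',cv2.resize(a,(750,600))[:,:,::-1])
# stand
m=(abs(W[...,2]-.014)<.004)&(np.hypot(W[...,0]-.463,W[...,1]+.166)<.045)&(g>135)
P=W[m];print('stand bright',m.sum(),P.mean(0),cv2.minEnclosingCircle((P[:,:2]*1000).astype(np.float32)))
m=(abs(W[...,2]-.012)<.006)&(np.hypot(W[...,0]-.463,W[...,1]+.166)<.015)&(g<135);print('hole',m.sum(),W[m].mean(0))
m=(W[...,2]>.088)&(W[...,2]<.103)&(W[...,1]<-.1)&(W[...,0]<.62)&(W[...,0]>.52);print('block',m.sum(),cv2.minAreaRect((W[m][:,:2]*1000).astype(np.float32)))
T=np.load('top1.npz')
W=T['W'];g=T['im'].mean(-1);m=(np.hypot(W[...,0]-.463,W[...,1]+.166)<.045)&(g>150)&(W[...,2]>.008)
P=W[m];print('stand top',m.sum(),P.mean(0),cv2.minEnclosingCircle((P[:,:2]*1000).astype(np.float32)))
```

```text
165
[263 218  31  11 165] 63.77488 4.1026287 7.619492
far 62.98541692291237
((3.661064624786377, 7.411037921905518), (20.09852409362793, 5.516078948974609), 68.17293548583984)
stand bright 3897 [ 0.46122072 -0.1659149   0.01404685] ((460.84796142578125, -166.4684600830078), 43.8325080871582)
hole 508 [ 0.46501504 -0.16663353  0.01424469]
block 4346 ((571.2169189453125, -171.45230102539062), (74.9212417602539, 47.1194953918457), 84.13597869873047)
stand top 414 [ 0.46038505 -0.16852289  0.01355127] ((465.0441589355469, -169.13873291015625), 34.80482864379883)
```

View pics/lidc.png

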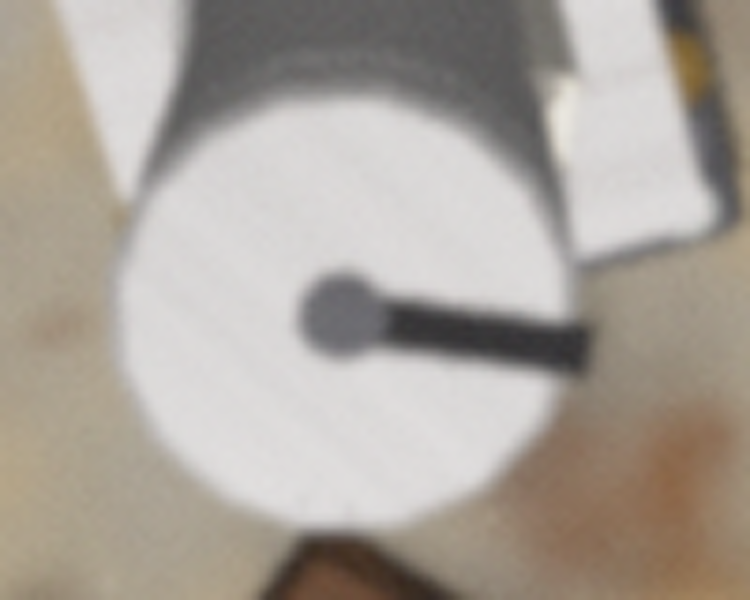

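Line angle is about 65.5° (plate direction), reader +x about −5°, lid centre (0.633, 0.0125). I'll descend to TCP z≈0.114.

>>> {"fn": "jog_arm", "kwargs": {
  "plan": [
    [[-0.14,-0.16,0.3,0,0,0],[0,0,0.5,0,0,0],[0,0,0.5,0,0,0],[0,0,0.5,0,0,0],[0,0,0.5,0,0,0],[0,0,0.5,0,0,0],[0,0,0.4,0,0,0],[0,0,0.2,0,0,0],[0,0,0,0,0,0],[0,0,0,0,0,0]]
  ]
}}

```text
time_s: 4.0
position: [0.6337, 0.0115, 0.1147]
tool_rot: [[-0.961, 0.276, 0.001], [0.276, 0.961, -0.0], [-0.001, 0.0, -1.0]]
ft_force: [0.3, 0.1, 0.5]
grip_width: 0.0855
```

>>> {"fn": "jog_arm", "kwargs": {
  "plan": [
    [[0,0,0,0,0,0],[0,0,0,0,0,0],[0,0,0,0,0,0],[0,0,0,0,0,0],[0,0,0,0,0,0],[0,0,0,0,0,0],[0,0,0,0,0,0],[0,0,0,0,0,0]]
  ],
  "grip": -1,
  "squeeze": 60
}}

```text
time_s: 4.8
position: [0.6337, 0.0116, 0.1148]
tool_rot: [[-0.961, 0.276, 0.001], [0.276, 0.961, -0.0], [-0.001, 0.0, -1.0]]
ft_force: [0.1, 1.3, 5.9]
grip_width: 0.0413
```

>>> {"fn": "jog_arm", "kwargs": {
  "plan": [
    [[0,0,-0.05,0,0,0],[0,0,-0.1,0,0,0],[0,0,-0.1,0,0,0],[0,0,-0.1,0,0,0],[0,0,-0.1,0,0,0],[0,0,-0.15,0,0,0],[0,0,-0.15,0,0,0],[0,0,-0.2,0,0,0],[0,0,-0.2,0,0,0],[0,0,-0.2,0,0,0]]
  ],
  "squeeze": 80
}}

```text
time_s: 5.8
position: [0.6335, 0.0115, 0.169]
tool_rot: [[-0.961, 0.276, 0.0], [0.276, 0.961, -0.0], [-0.0, 0.0, -1.0]]
ft_force: [-1.0, 0.1, -2.8]
grip_width: 0.0405
```

>>> {"fn": "jog_arm", "kwargs": {
  "plan": [
    [[0,0,-0.25,0,0,0],[0,0,-0.3,0,0,0],[0,0,-0.4,0,0,0],[0,0,-0.4,0,0,0],[0,0,-0.4,0,0,0],[0,0,-0.3,0,0,0],[0,0,-0.1,0,0,0],[0,0,0,0,0,0]]
  ]
}}

```text
time_s: 6.6
position: [0.6335, 0.0115, 0.2546]
tool_rot: [[-0.961, 0.276, 0.001], [0.276, 0.961, -0.0], [-0.001, 0.0, -1.0]]
ft_force: [-0.4, -0.6, -3.6]
grip_width: 0.0404
```

Run:
```python
from h import *
shot('scene','s3'); D=np.load('s3.npz'); W=D['W'];s=env.observe();print(s['position'],s['time_s'])
cv2.imwrite('pics/s3c.png',cv2.resize(D['im'][80:300,170:420],(680,600),interpolation=cv2.INTER_CUBIC)[:,:,::-1])
m=(np.hypot(W[...,0]-s['position'][0],W[...,1]-s['position'][1])<.028)&(W[...,2]>.06)
print('underside approx',np.percentile(W[m][:,2],[1,3,10]))
```

```text
[0.63327142 0.01151492 0.25377587] 6.65
underside approx [0.15394359 0.15726284 0.18144531]
```

View pics/s3c.png

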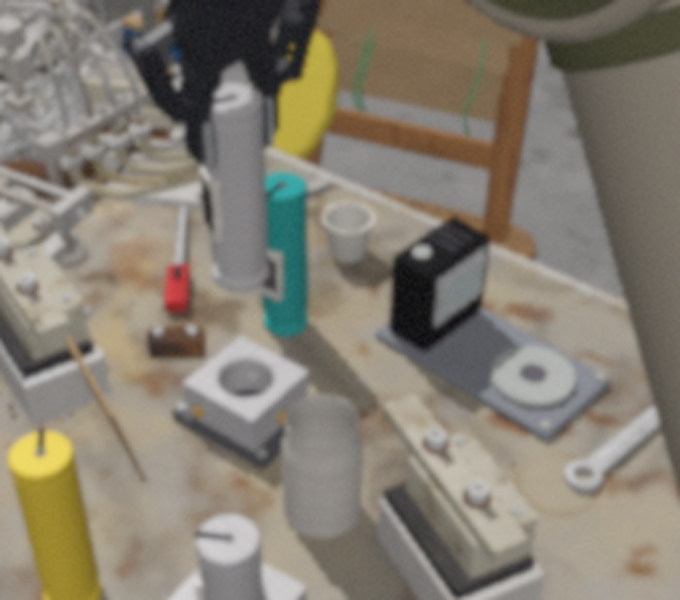

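The canister is held, clear of the now empty bore at crop (245,375), with its underside at about 0.15. Next I turn it −71° about vertical (+ about tool z).

>>> {"fn": "jog_arm", "kwargs": {
  "plan": [
    [[0,0,0,0,0,0.5],[0,0,0,0,0,0.9],[0,0,0,0,0,0.9],[0,0,0,0,0,0.9],[0,0,0,0,0,0.9],[0,0,0,0,0,0.9],[0,0,0,0,0,0.9],[0,0,0,0,0,0.9],[0,0,0,0,0,0.9],[0,0,0,0,0,0.55]]
  ]
}}

```text
time_s: 7.65
position: [0.6331, 0.0115, 0.253]
tool_rot: [[-0.049, 0.999, -0.002], [0.999, 0.049, 0.0], [0.0, -0.002, -1.0]]
ft_force: [-0.6, 0.5, -2.4]
grip_width: 0.0408
```

>>> {"fn": "jog_arm", "kwargs": {
  "plan": [
    [[0,0,0,0,0,0],[0,0,0,0,0,0]]
  ]
}}

```text
time_s: 7.85
position: [0.6333, 0.0115, 0.2535]
tool_rot: [[-0.056, 0.998, -0.001], [0.998, 0.056, 0.0], [0.0, -0.001, -1.0]]
ft_force: [0.5, 0.5, -2.9]
grip_width: 0.0403
```

Run:
```python
from h import *
s=env.observe();R=np.array(s['tool_rot']);print(s['position'],np.degrees(np.arctan2(R[1,1],R[0,1])),s['q'],s['qvel'])
print(totool([.4635,-.167,.22]))
```

```text
[0.63325603 0.01151922 0.25346769] 3.1979474013689666 [-9.64858180e+00  2.98233686e+01  5.72734624e+01 -1.56560084e-03
  9.29729977e+01 -1.28466011e+01] [-0.01080802 -0.02025918 -0.33872491 -0.01055382 -0.06060841  0.02862655]
[-4.21948706 -4.48526019  0.84101841]
```

>>> {"fn": "jog_arm", "kwargs": {
  "plan": [
    [[-0.2,-0.22,0,0,0,0],[-0.44,-0.47,0,0,0,0],[-0.5,-0.53,0,0,0,0],[-0.5,-0.53,0,0,0,0],[-0.5,-0.53,0,0,0,0],[-0.5,-0.53,0,0,0,0],[-0.5,-0.53,0,0,0,0],[-0.5,-0.53,0,0,0,0],[-0.4,-0.43,0,0,0,0],[-0.18,-0.18,0,0,0,0]]
  ]
}}

```text
time_s: 8.85
position: [0.4618, -0.1679, 0.2543]
tool_rot: [[-0.053, 0.999, -0.0], [0.999, 0.053, -0.0], [-0.0, -0.0, -1.0]]
ft_force: [-0.2, -0.5, -3.4]
grip_width: 0.0407
```

>>> {"fn": "jog_arm", "kwargs": {
  "plan": [
    [[0,0,0,0,0,0],[0,0,0,0,0,0],[0,0,0,0,0,0]]
  ]
}}

```text
time_s: 9.15
position: [0.464, -0.166, 0.2541]
tool_rot: [[-0.055, 0.999, 0.0], [0.999, 0.055, 0.0], [0.0, 0.0, -1.0]]
ft_force: [-0.3, -0.1, -2.8]
grip_width: 0.0406
```

Run:
```python
from h import *
s=env.observe();R=np.array(s['tool_rot']);print(s['position'],np.degrees(np.arctan2(R[1,1],R[0,1])),s['time_s'])
shot('top','t4');shot('scene','s4');shot('wrist','w4')
D=np.load('s4.npz');W=D['W']
cv2.imwrite('pics/s4c.png',cv2.resize(D['im'][80:290,270:470],(572,600),interpolation=cv2.INTER_CUBIC)[:,:,::-1])
D=np.load('w4.npz');cv2.imwrite('pics/t4c.png',D['im'][:,:,::-1])
p=s['position']
W0=np.load('s4.npz')['W'];m=(np.hypot(W0[...,0]-p[0],W0[...,1]-p[1])<.03)&(W0[...,2]>.13)&(W0[...,2]<.245);P=W0[m];
for z in np.arange(.14,.25,.01):
    q=P[abs(P[:,2]-z)<.005]
    if len(q)>10:print(z.round(3),len(q),np.percentile(q[:,:2],[5,50,95],axis=0).round(4).tolist())
print(P[:,2].min())
```

```text
[ 0.46396498 -0.16602153  0.25407682] 3.1370704436442587 9.15
0.15 43 [[0.4446, -0.1659], [0.4557, -0.1482], [0.4774, -0.1441]]
0.16 98 [[0.4455, -0.1684], [0.4583, -0.1514], [0.4793, -0.1456]]
0.17 50 [[0.4443, -0.1623], [0.4565, -0.1479], [0.4774, -0.1437]]
0.18 83 [[0.4441, -0.1636], [0.4565, -0.148], [0.4775, -0.1433]]
0.19 81 [[0.4441, -0.1648], [0.456, -0.1487], [0.4792, -0.1436]]
0.2 96 [[0.4444, -0.1606], [0.4573, -0.1482], [0.4851, -0.1436]]
0.21 95 [[0.4438, -0.1634], [0.4585, -0.1488], [0.4854, -0.1437]]
0.22 103 [[0.4438, -0.1632], [0.4584, -0.1485], [0.4843, -0.1442]]
0.23 103 [[0.4441, -0.1635], [0.4572, -0.1495], [0.4844, -0.1438]]
0.24 104 [[0.4442, -0.1629], [0.4573, -0.1493], [0.4859, -0.1438]]
0.14856940973384544
```

View pics/s4c.png

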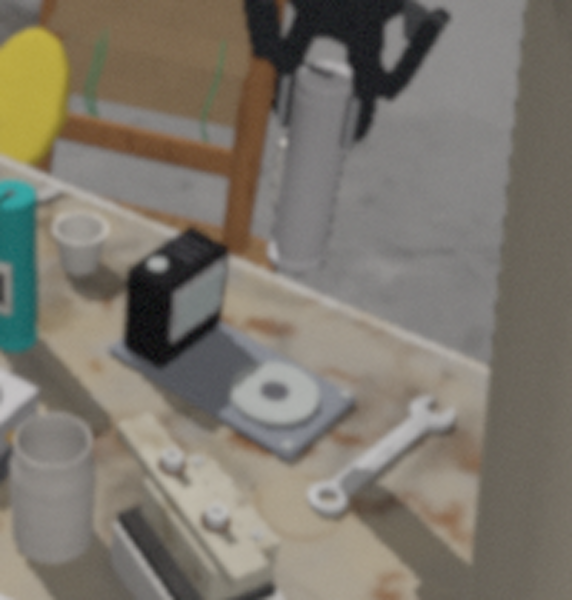

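View pics/t4c.png

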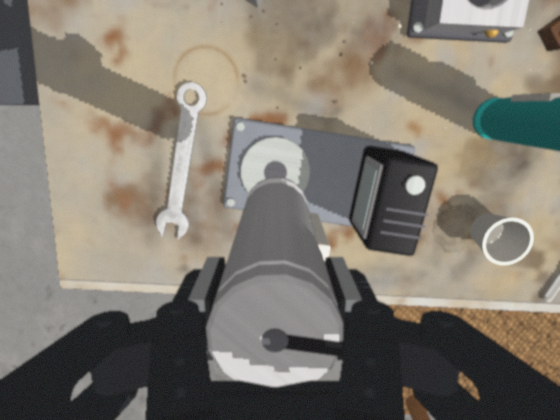

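The wrist view shows the held canister with its line from (275,340) to (340,347), pointing toward the block (392,200), and the stand at (274,168). The sides are vertical. I'll compare the angles and the stand centre numerically.

```bash
python3 - <<'E'
from fit import *
s=env.observe();p=np.array(s['position'])
D=np.load('w4.npz');im,W=D['im'],D['W'];g=im.mean(-1)
zl=W[325:335,250:300,2];print('lid z',np.median(zl))
W2=W
print('knob',W[340,275],'end',[W[345+k,336] for k in(-1,0,1)])
a=W[340,275,:2];
def px(u,v,z):
    # from depth-independent ray at plane z using reprojected cloud: need cam
    c,R,t=cam('wrist');d=R.T@np.array([(u-c['cx'])/c['fx'],(v-c['cy'])/c['fy'],1]);C=-R.T@t;k=(z-C[2])/d[2];return (C+k*d)[:2]
z=.302
a,b=px(275,340.5,z),px(338,346.5,z);print('lid c',a,'angle',np.degrees(np.arctan2(*(b-a)[::-1])))
# base plate edges: corners at z=.008
m=((im[...,2].astype(int)-im[...,0])>8)&(W[...,2]<.014)&(W[...,2]>.003)&(abs(W[...,1]+.17)<.07)
# block
m=(W[...,2]>.088)&(W[...,2]<.103)&(W[...,1]<-.1)&(W[...,0]<.64)&(W[...,0]>.52);r=cv2.minAreaRect((W[m][:,:2]*1000).astype(np.float32));print('block',m.sum(),r)
for u,v in((240,119),(412,146),(229,201),(355,223)): print((u,v),px(u,v,.008))
m=(abs(W[...,2]-.014)<.004)&(np.hypot(W[...,0]-.463,W[...,1]+.166)<.043)&(g>150)
nn,l,st,ce=cv2.connectedComponentsWithStats(m.astype(np.uint8));k=1+np.argmax(st[1:,4]);m8=(l==k).astype(np.uint8)
cs=max(cv2.findContours(m8,0,1)[0],key=len)[:,0]
P=np.array([px(u,v,.014) for u,v in cs if v<172]);print('stand circ',circ(P))
print('hole',px(275,170,.014))
E
python3 - <<'E'
import cv2
im=cv2.imread('pics/w4.png');cv2.imwrite('pics/w4c.png',cv2.resize(im[100:250,200:400],(800,600),interpolation=cv2.INTER_CUBIC))
E
```

```text
lid z 0.2994226053419986
knob [ 0.46472959 -0.16541475  0.29999392] end [array([ 0.4828525 , -0.16520996,  0.30081492]), array([ 0.4830415 , -0.16603184,  0.30014182]), array([ 0.48337987, -0.16732176,  0.29882175])]
lid c [ 0.464603   -0.16424005] angle -3.132415552355658
block 5187 ((570.6315307617188, -176.66383361816406), (84.09550476074219, 47.30487823486328), 84.21439361572266)
(240, 119) [ 0.42683977 -0.11569138]
(412, 146) [ 0.60442906 -0.13300128]
(229, 201) [ 0.41760427 -0.20189597]
(355, 223) [ 0.55531655 -0.21914698]
stand circ (array([ 0.46174981, -0.15310089]), np.float64(0.024332364186854336))
hole [ 0.4649293  -0.16461323]
```

View pics/w4c.png

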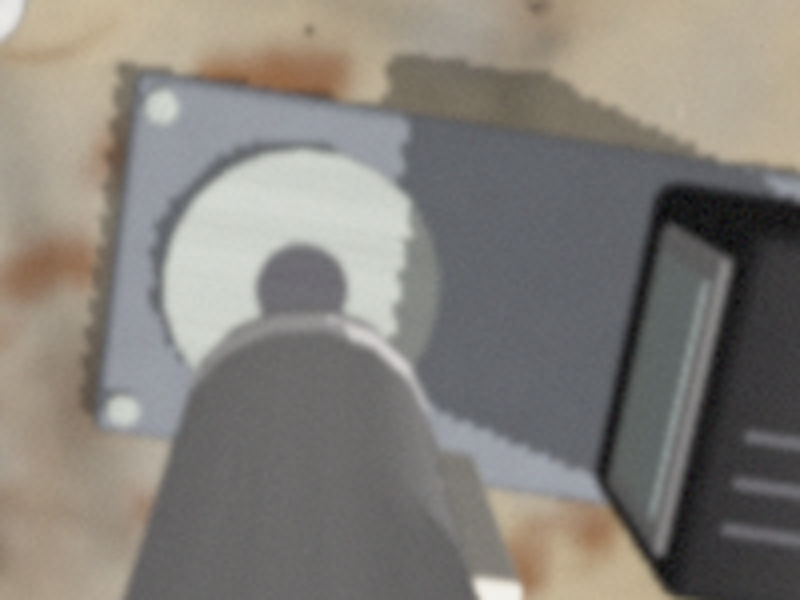

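The stand is at about (0.465,−0.166) with reader axis ≈−5.7°. The canister is at (0.4646,−0.165) with line ≈−3.1°. I trim the turn by +0.29 and descend, slowing near the end.

>>> {"fn": "jog_arm", "kwargs": {
  "plan": [
    [[0,0.02,0.2,0,0,0.29],[0,0,0.4,0,0,0],[0,0,0.5,0,0,0],[0,0,0.5,0,0,0],[0,0,0.5,0,0,0],[0,0,0.4,0,0,0],[0,0,0.3,0,0,0],[0,0,0.2,0,0,0],[0,0,0.15,0,0,0],[0,0,0,0,0,0]]
  ]
}}

```text
time_s: 10.3
position: [0.4643, -0.1664, 0.1277]
tool_rot: [[-0.01, 1.0, -0.001], [1.0, 0.01, 0.0], [0.0, -0.001, -1.0]]
ft_force: [0.2, 0.1, -2.2]
grip_width: 0.0407
```

>>> {"fn": "jog_arm", "kwargs": {
  "plan": [
    [[0,0,0.04,0,0,0],[0,0,0.04,0,0,0],[0,0,0,0,0,0]]
  ]
}}

```text
time_s: 10.6
position: [0.4643, -0.1666, 0.1251]
tool_rot: [[-0.01, 1.0, 0.0], [1.0, 0.01, -0.0], [-0.0, 0.0, -1.0]]
ft_force: [0.0, 0.3, -3.3]
grip_width: 0.0406
```

>>> {"fn": "jog_arm", "kwargs": {
  "plan": [
    [[0,0,0.04,0,0,0],[0,0,0.04,0,0,0],[0,0,0.03,0,0,0],[0,0,0.02,0,0,0],[0,0,0,0,0,0]]
  ]
}}

```text
time_s: 11.1
position: [0.4643, -0.1666, 0.1196]
tool_rot: [[-0.01, 1.0, -0.0], [1.0, 0.01, 0.0], [0.0, -0.0, -1.0]]
ft_force: [0.4, -0.1, -3.0]
grip_width: 0.0403
```

>>> {"fn": "jog_arm", "kwargs": {
  "plan": [
    [[0,0,0.02,0,0,0],[0,0,0.02,0,0,0],[0,0,0,0,0,0]]
  ]
}}

```text
time_s: 11.4
position: [0.4645, -0.1667, 0.1188]
tool_rot: [[-0.01, 1.0, 0.001], [1.0, 0.01, -0.001], [-0.001, 0.001, -1.0]]
ft_force: [-1.7, -0.2, 5.1]
grip_width: 0.0405
```

Contact: force moved from −3 to +5 N at TCP z 0.1188, as expected. Ease the grip, then open.

>>> {"fn": "jog_arm", "kwargs": {
  "plan": [
    [[0,0,0,0,0,0],[0,0,0,0,0,0]]
  ],
  "squeeze": 20
}}

```text
time_s: 11.6
position: [0.4644, -0.1667, 0.1188]
tool_rot: [[-0.01, 1.0, 0.001], [1.0, 0.01, -0.001], [-0.001, 0.001, -1.0]]
ft_force: [-2.1, 1.5, 5.4]
grip_width: 0.0403
```

>>> {"fn": "jog_arm", "kwargs": {
  "plan": [
    [[0,0,0,0,0,0],[0,0,0,0,0,0],[0,0,0,0,0,0],[0,0,0,0,0,0],[0,0,0,0,0,0],[0,0,0,0,0,0],[0,0,0,0,0,0]]
  ],
  "grip": 1
}}

```text
time_s: 12.3
position: [0.4643, -0.1666, 0.1181]
tool_rot: [[-0.01, 1.0, -0.0], [1.0, 0.01, 0.0], [0.0, -0.0, -1.0]]
ft_force: [-0.0, -0.2, -0.5]
grip_width: 0.0854
```

Run:
```python
from fit import *
im,d,ci=shot('wrist','w5');W=cloud('wrist',d,ci)
print('lid z',np.median(W[325:335,250:300,2]))
im,d,ci=shot('scene','s5');cv2.imwrite('pics/s5c.png',cv2.resize(im[80:290,270:470],(572,600),interpolation=cv2.INTER_CUBIC)[:,:,::-1])
```

```text
lid z 0.1642554732373435
```

View pics/w5.png

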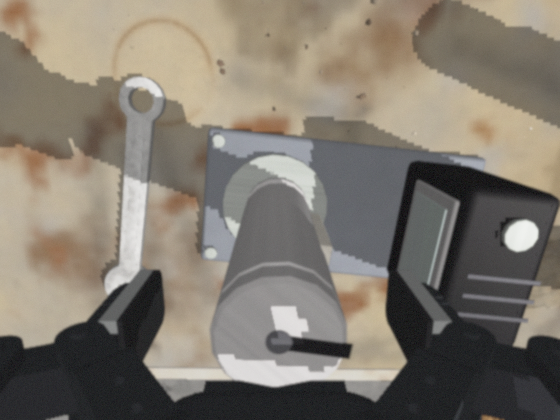

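View pics/s5c.png

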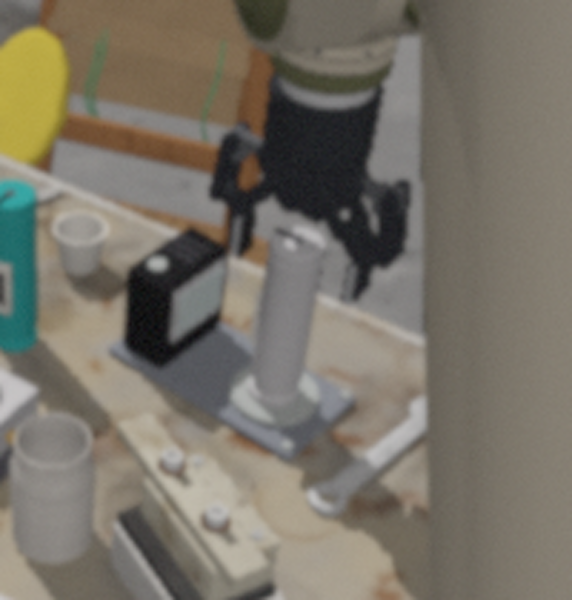

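The canister stands on the stand at scene crop (283,400), with the fingers open and clear. The wrist view shows the line pointing at the block, and the lid at z 0.164 as expected. I'll retract straight up and verify.

>>> {"fn": "jog_arm", "kwargs": {
  "plan": [
    [[0,0,-0.15,0,0,0],[0,0,-0.3,0,0,0],[0,0,-0.4,0,0,0],[0,0,-0.5,0,0,0],[0,0,-0.5,0,0,0],[0,0,-0.5,0,0,0],[0,0,-0.5,0,0,0],[0,0,-0.3,0,0,0],[0,0,0,0,0,0],[0,0,0,0,0,0]]
  ]
}}

```text
time_s: 13.4
position: [0.4641, -0.1665, 0.2439]
tool_rot: [[-0.01, 1.0, -0.0], [1.0, 0.01, 0.0], [0.0, -0.0, -1.0]]
ft_force: [0.5, 0.3, -0.2]
grip_width: 0.0853
```

Run:
```python
from fit import *
im,d,ci=shot('wrist','w6');W=cloud('wrist',d,ci);s=env.observe();print(s['time_s'],s['position'])
lid(W,im,(0.4645,-.166),.164)
c,R,t=ci
g=im.mean(-1);rel=W[...,:2]
m=(W[...,2]>.088)&(W[...,2]<.103)&(W[...,1]<-.1)&(W[...,0]<.64)&(W[...,0]>.52);print('block',cv2.minAreaRect((W[m][:,:2]*1000).astype(np.float32)))
im,d,ci=shot('scene','s6')
for q in ['canister_short','cup','crucible','wrench']:
    r=spotter.trace('scene',q)[:1]; 
    for x in r: print(q,x['score'],np.round(x['rect']))
```

```text
13.45 [ 0.46399194 -0.1663993   0.24350755]
lid c [ 0.4663 -0.1658] r 0.0205 mec [ 466.7 -165.8] 21.4 z 0.1641 n 3421
line dir (centroid) -11.1 len 0.0088 251
pca -8.4
block ((570.6220092773438, -176.62496948242188), (83.9354476928711, 47.31037139892578), 84.10163116455078)
canister_short 0.62 [240. 268. 268. 310.]
cup 0.72 [274. 223. 302. 274.]
crucible 0.75 [289. 156. 309. 173.]
wrench 0.96 [382. 222. 426. 261.]
```

View pics/w6.png

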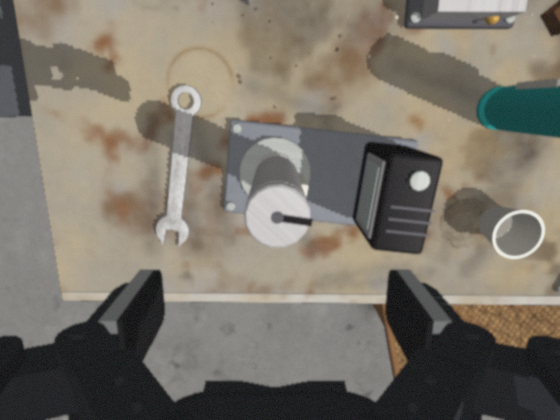

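View pics/s6.png

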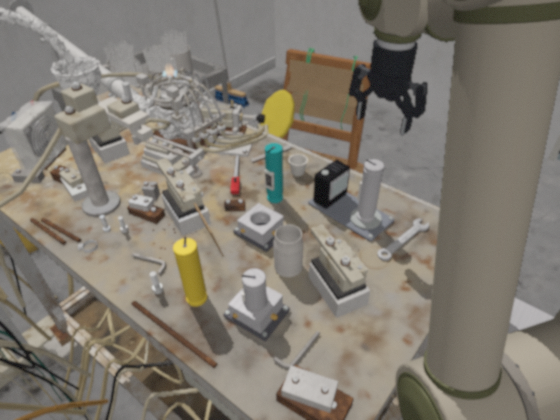

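The canister stands upright on the stand (wrist view (277,215)). Its lid centre is (0.466,−0.166), its top is at 0.164, and its line agrees with the reader axis to a few degrees. Everything else is in place.

```bash
python3 -c "
from rig import close_job
print(close_job())"
```

```text
the job is handed in; nothing more can be done
None
```

The tall canister is now standing on the reader's round stand with its code plate facing the window. I handed the job in at about 13.5 s on the robot's clock; the hand-in reports no verdict.

I pulled the canister straight up out of its dock, turned it about 73° in all, lowered it until the wrist felt contact (about 8 N change), released it and backed off upwards.

**Last checks:**
- **Position:** the lid centre is at (0.466, −0.166). That is about 2 mm from the stand's centre, which I measured at about (0.465, −0.166).
- **Height:** the lid top is at 0.164 m, exactly what a 150 mm canister on the 14 mm stand should give.
- **Upright:** I checked by eye after release and it looks upright. In the grip, its sides measured vertical.
- **Facing:** the lid line measures −8° by one fit and −11° by another, and I judge it to be about −7°. The fits read a few degrees off because of the knob and shadows. The reader's axis is about −6°, so every reading is well within the 15° allowed.
- **Surroundings:** in the last pictures the short canister is still in its dock, and the cup, crucible and wrench look unmoved. I did not measure the hex key again, but the arm never went near it.

No check failed. The only disagreements were between the angle fits, and 1–3 mm between cameras on the stand's centre.

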